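# Sort wafer chucks hidden in lidded tubs

## Task

Two or three wafer chucks are hidden in the four identical lidded tubs: lift the lids to find them, and stand each chuck upright and flat in its nest, those with round tags in the rack with two pockets (pass) and those with bar tags in the undivided tray (reject). Finish with every tub closed again, its lid properly down on the rim, and leave the other things on the bench where they are.

Things in the scene. Friction and masses are not known exactly. Their poses are not given: they have to be found in the camera images.
- tub_1_rim (a point): One of four identical round white plastic tubs in a row across the bench (along y, beyond rack and tray), fixed to it: 116 mm outside, 106 mm inside, 64 mm tall, inner floor 5 mm above the bench. This point is the centre of its mouth at rim height (64 mm above the bench); its z is up. It may be empty or hold one chuck.
- tub_2_rim (a point): One of four identical round white plastic tubs in a row across the bench (along y, beyond rack and tray), fixed to it: 116 mm outside, 106 mm inside, 64 mm tall, inner floor 5 mm above the bench. This point is the centre of its mouth at rim height (64 mm above the bench); its z is up. It may be empty or hold one chuck.
- tub_3_rim (a point): One of four identical round white plastic tubs in a row across the bench (along y, beyond rack and tray), fixed to it: 116 mm outside, 106 mm inside, 64 mm tall, inner floor 5 mm above the bench. This point is the centre of its mouth at rim height (64 mm above the bench); its z is up. It may be empty or hold one chuck.
- tub_4_rim (a point): One of four identical round white plastic tubs in a row across the bench (along y, beyond rack and tray), fixed to it: 116 mm outside, 106 mm inside, 64 mm tall, inner floor 5 mm above the bench. This point is the centre of its mouth at rim height (64 mm above the bench); its z is up. It may be empty or hold one chuck.
- lid_1_grip (a point): One of four identical loose lids (120 g), any fits any tub. White disc, 118 mm wide, 6 mm thick, lies on the rim; a bevelled plug below, 97 mm wide, goes 8 mm into the mouth (4.5 mm play); on top a round grey knob, 24 mm wide, 40 mm tall. This point: on the knob axis, 30 mm above the disc underside (so 30 mm above the rim when on; 38 mm above the bench when standing there), 16 mm below the knob top. z up.
- lid_2_grip (a point): One of four identical loose lids (120 g), any fits any tub. White disc, 118 mm wide, 6 mm thick, lies on the rim; a bevelled plug below, 97 mm wide, goes 8 mm into the mouth (4.5 mm play); on top a round grey knob, 24 mm wide, 40 mm tall. This point: on the knob axis, 30 mm above the disc underside (so 30 mm above the rim when on; 38 mm above the bench when standing there), 16 mm below the knob top. z up.
- lid_3_grip (a point): One of four identical loose lids (120 g), any fits any tub. White disc, 118 mm wide, 6 mm thick, lies on the rim; a bevelled plug below, 97 mm wide, goes 8 mm into the mouth (4.5 mm play); on top a round grey knob, 24 mm wide, 40 mm tall. This point: on the knob axis, 30 mm above the disc underside (so 30 mm above the rim when on; 38 mm above the bench when standing there), 16 mm below the knob top. z up.
- lid_4_grip (a point): One of four identical loose lids (120 g), any fits any tub. White disc, 118 mm wide, 6 mm thick, lies on the rim; a bevelled plug below, 97 mm wide, goes 8 mm into the mouth (4.5 mm play); on top a round grey knob, 24 mm wide, 40 mm tall. This point: on the knob axis, 30 mm above the disc underside (so 30 mm above the rim when on; 38 mm above the bench when standing there), 16 mm below the knob top. z up.
- pass_1_center (a point): Loose wafer chuck (220 g): aluminium disc, 88 mm wide, 10 mm thick, with an upright grip blade along own x: 50 mm long (x), 14 mm thick (y), top 50 mm above the underside. Black ROUND tags (26 mm): pass, on the disc each side of the blade. This point: mid blade, 36 mm above the underside; z up. Starts upright in a closed tub, any yaw; may be absent.
- pass_2_center (a point): Loose wafer chuck (220 g): aluminium disc, 88 mm wide, 10 mm thick, with an upright grip blade along own x: 50 mm long (x), 14 mm thick (y), top 50 mm above the underside. Black ROUND tags (26 mm): pass, on the disc each side of the blade. This point: mid blade, 36 mm above the underside; z up. Starts upright in a closed tub, any yaw; may be absent.
- reject_1_center (a point): Loose wafer chuck (220 g): aluminium disc, 88 mm wide, 10 mm thick, with an upright grip blade along own x: 50 mm long (x), 14 mm thick (y), top 50 mm above the underside. Black BAR tags (52 x 9 mm): reject, on the disc each side of the blade. This point: mid blade, 36 mm above the underside; z up. Starts upright in a closed tub, any yaw; may be absent.
- reject_2_center (a point): Loose wafer chuck (220 g): aluminium disc, 88 mm wide, 10 mm thick, with an upright grip blade along own x: 50 mm long (x), 14 mm thick (y), top 50 mm above the underside. Black BAR tags (52 x 9 mm): reject, on the disc each side of the blade. This point: mid blade, 36 mm above the underside; z up. Starts upright in a closed tub, any yaw; may be absent.
- pass_rack: Fixed dark steel pass rack, 116 (own x) by 226 (own y) by 22 mm tall, walls 6 mm, with a cross wall half-way that makes TWO square pockets of about 104 mm. Origin at the centre of its underside; pocket centres at own y = +55 and -55 mm; the inner floor is 6 mm above the bench.
- reject_tray: Fixed dark steel reject tray of the same outside size (116 by 226 by 22 mm, walls 6 mm) but WITHOUT a cross wall: one open bay, 104 by 214 mm inside, room for two chucks side by side at own y = +55 and -55 mm. Origin at the centre of its underside; the inner floor is 6 mm above the bench.
- drop_bottle: Bystander: small amber bottle, 32 mm wide, 60 mm tall, standing between the rack and the tray, nearer the left one (+y); the bench to its right, as far as the other nest, is clear for about 200 mm: room for a lid. Leave it. Origin under its centre.
- clamp_ring: Bystander: steel ring, 100 mm wide, 14 mm tall, behind the tubs. Leave it. Origin under its centre.
- beaker: Bystander: glass beaker, 64 mm wide, 75 mm tall, behind the tubs. Leave it. Origin under its centre.
- jar: Bystander: clear jar, 68 mm wide, 80 mm tall, behind the tubs. Leave it. Origin under its centre.
- driver: Bystander: screwdriver, 160 mm long, lying at the left. Leave it.
- wipes: Bystander: carton of wipes, 110 by 120 by 60 mm, at the right. Leave it. Origin under its centre.
Things that resemble listed ones, but are neither listed nor needed, are in the scene too. Leave any red look-alike of the part that bears lid_1_grip alone.

How it is judged:
By the outcome, as a careful person would: the job done as asked, in the order asked, and still so for the second after the job is handed in, with the robot touching nothing.
Of pass_1, pass_2, reject_1, reject_2 only 2 to 3 are there at a start; the rules pass over those that are not, and their reading is None.
At some moment in a run one of lid_1, lid_2, lid_3, lid_4 may be knocked a few centimetres aside while the robot is not near it.
Once in a run the grip may slacken for a moment while it holds something.
It also fails if it takes over 210 s, if anything falls off the work surface, if the arm or the gripper's body presses on something with over 40 N, if the wrist force passes 120 N, or if a joint passes its speed limit or range.

## Robot

A 6-joint arm with a two-finger parallel gripper is mounted at the origin on the work surface. World frame = base frame: x ahead of the robot, y to its left, z up, the work surface at z = 0. Lengths are in m, angles in degrees, forces in N, time in s.
With the tool pointing down it reaches from about 0.35 to 1 m from the base axis. Payload 7.1 kg.
Tool frame: the origin (TCP) lies between the finger pads; the fingertips stand 19 mm ahead of it and the grasp point (between the pads) is the TCP (nose_length is the distance from the TCP to the fingertips, in m); z points along the fingers, y is the line along which they close (so a half turn about z gives the same grasp; the last joint's range is limited). The gripper opens to 85 mm and grips with 20 to 120 N. Pads are 22 mm wide; open, the fingers measure 114 mm over their backs; the gripper's body (76 mm by 85 mm) begins 54 mm behind the grasp point. The pads swing forward as they close: fully open they stand 13 mm farther back than shut.
Start: joints at [-75.459, 24.242, 93.386, -0, 62.372, -1.089], TCP at [0.168, -0.602, 0.25] pointing down, gripper open.
Joint ranges: [-172.04, 172.04], [-51.8, 120.97], [4.93, 147.93], [-75.15, 255.16], [6.16, 154.13], [-145.62, 145.62]. Speed limits (degrees/s): [136.94, 136.94, 172.46, 180, 180, 180].

## Interface

Orientations are given as [roll, pitch, yaw] about the fixed x, y, z axes, in that order (R = Rz(yaw) Ry(pitch) Rx(roll)).
In Python, from bench import get_state, get_image, camera_params, sign_off, nose_length gives the robot as it stands.
- The arm moves only by the tool carry_out, never from a script. Its argument "targets" is a list of rows, each a list of 4 numbers: the shift along the tool's x, y, z in m, then the turn about the tool's z in rad. In form: [[x, y, z, twist], ...]. A call has 1 to 5 rows; each row is the pose to reach, as a shift and turn from the pose commanded when the call began, along the tool's axes at that moment; what a row does not reach only later rows make up. A row lasts 1/8 s, in which the tool goes at most 62.5 mm and 10.7 degrees, less where a joint would pass 70% of its speed; a pose out of reach is approached as far as the arm can. A call with a gripper value outside its range is refused whole. "jaw" is the gripper command: -1 is fully open, 1 is shut, values between are in proportion, set as the call begins (left out, the last holds). The fingers move at their own pace and stop on an object; "squeeze" is the grip in N (left out, the last holds). Time passes only in rows, so rows that repeat a pose let the fingers close. It gives the time, the measured TCP pose, the force, the opening and the grip force at its end, in the units of the state.
- get_state(): the state, without advancing time (a new reading comes with each control period).
- get_image(name): name is "side" or "top" or "wrist"; returns the picture (420x560x3 uint8, blue, green, red); there is no depth.
- camera_params(name): a dict with "vfov" (degrees; the focal length in pixels is half the picture's height over the tangent of half this angle, whatever the lens; pixels are square), "cx", "cy" (the principal point, pixels), "rvec" (rotation vector, rad) and "tvec" (3), from world to camera coordinates, as OpenCV has them; the wrist camera has in their place "hand_eye" (4x4, takes a point from camera to tool coordinates, whose origin is the TCP and whose axes are the flange's). Camera axes: x right, y down, z forward; pixel columns grow to the right and rows downward; lengths in m; the calibration is good to about 2 mm. A picture is of the moment at which its call begins: read the wrist's pose just before it. camera_params takes no time and is no camera call.
- sign_off(): hands the job in; it is judged then, once.
The state is a dict: "clock": time; "q": joint angles; "joint_vel": joint speeds; "tau": joint torques, N m; "eef_pos": TCP position; "ee_rot": TCP orientation; "wrist_force": force on the tool from outside, world axes, zero at the start; "wrist_torque": the same for the moment, N m; "finger_gap": opening from 0.0 (shut) to 1.0 (fully open); "finger_force": force on a finger pad.
Only numpy, scipy, OpenCV 4.12 (cv2) and the standard library are available. Lean on these libraries where they do the work, as an engineer would, in place of code of your own. Each camera call takes 0.05 s, during which the arm holds its last target. There are 200 camera calls.

## Working session

There is one attempt and no reset: what is moved stays moved. The work goes in short steps, Python scripts to look and compute and a tool call to move; the robot and the scene stay as the last step left them, time stands still between calls to the robot, and variables do not carry over. Pictures are saved under pics/ and viewed, at most 14 in all, crops included, and the job is handed in when it is done.

Besides the shell and the picture viewer there is one more tool, called after "Call:" by a JSON object that holds its "op" and its "data". carry_out: Moves the arm, as the interface text tells. Its arguments: {"type":"object","properties":{"targets":{"type":"array"},"jaw":{"type":"number"},"squeeze":{"type":"number"}},"required":["targets"]}

```bash
mkdir -p pics; ls
python3 - <<'E'
from bench import *
import cv2
print(get_state()); print(nose_length if not callable(nose_length) else nose_length())
for n in("side","top","wrist"):
    print(n,camera_params(n))
a=get_image("top");b=get_image("side")
cv2.imwrite("pics/top0.png",cv2.resize(a,(800,600)));cv2.imwrite("pics/side0.png",b)
cv2.imwrite("pics/top0raw.png",a)
E
```

```text
pics
{'clock': 0.0, 'q': array([-7.54588342e+01,  2.42846157e+01,  9.34323461e+01,  1.20696927e-03,
        6.23734717e+01, -1.08904851e+00]), 'joint_vel': array([ 0.10406382,  0.0414745 ,  0.0242774 , -0.06002019,  0.03698881,
        0.05908016]), 'tau': array([ 2.03544587e-03, -5.57372081e+01, -2.81735569e+01,  9.11126244e-05,
        7.36605056e-03,  5.52608157e-06]), 'eef_pos': array([ 0.16828439, -0.60136708,  0.2495374 ]), 'ee_rot': array([-1.79909603e+02, -2.78709134e-03,  1.56296516e+01]), 'wrist_force': array([-0.57932023,  0.66847876, -0.42605143]), 'wrist_torque': array([ 0.05436412,  0.02852635, -0.0055106 ]), 'finger_force': 0.0, 'finger_gap': 0.9998158317423181}
0.019
side {'vfov': 50.69518730697317, 'cx': 277.0581160402715, 'cy': 210.31871133528898, 'rvec': array([ 0.77360727, -2.36035675,  1.35043894]), 'tvec': array([0.40945041, 0.23378381, 1.16505186])}
top {'vfov': 43.319397125531836, 'cx': 274.9416486343313, 'cy': 208.85482242803707, 'rvec': array([ 2.14550637, -2.21034765,  0.10075726]), 'tvec': array([-1.88031980e-04,  5.46507440e-01,  1.79714663e+00])}
wrist {'vfov': 67.1745000328854, 'cx': 278.93091141137273, 'cy': 211.45301480679558, 'hand_eye': array([[ 2.26585992e-04, -9.61274788e-01, -2.75591602e-01,
         7.03151139e-02],
       [ 9.99999591e-01, -2.36012719e-05,  9.04502188e-04,
        -2.02709313e-03],
       [-8.75979461e-04, -2.75591694e-01,  9.61274389e-01,
        -1.23317468e-01],
       [ 0.00000000e+00,  0.00000000e+00,  0.00000000e+00,
         1.00000000e+00]])}
```

View pics/top0.png

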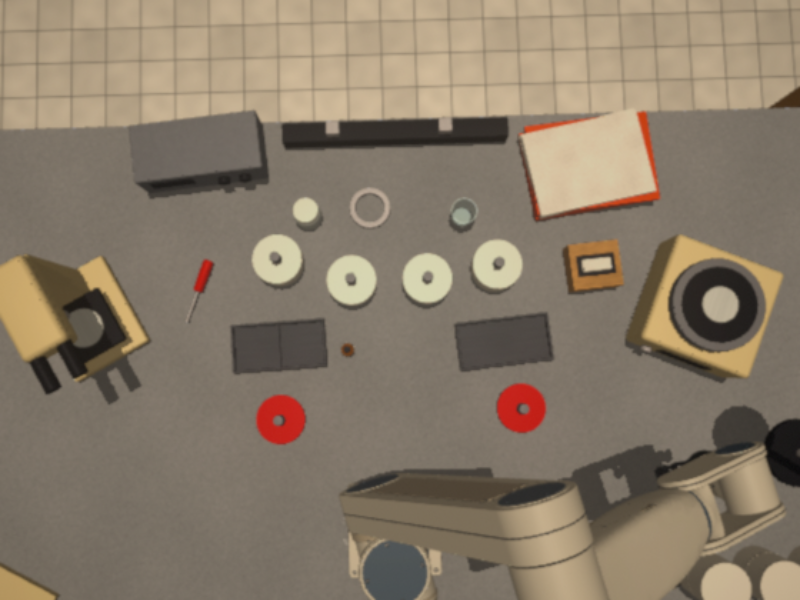

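View pics/side0.png

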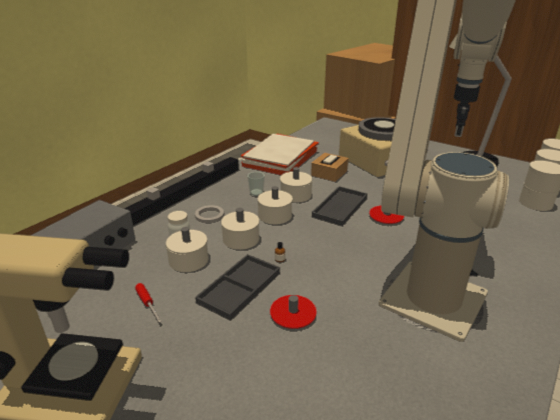

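The top view shows four white tubs with grey knobs in a row at (277,260), (351,280), (427,278) and (497,264). The divided rack is on the left at (280,346) and the undivided tray on the right at (504,342). The bottle is at (348,350). The red look-alike lids at (281,419) and (521,408) lie on the bench and are to be left alone. The side view agrees. Next is an enlarged crop for measuring.

```bash
cat > h.py <<'E'
import numpy as np, cv2
from bench import *
def K(c):
    f=210/np.tan(np.radians(c["vfov"]/2)); return f,c["cx"],c["cy"]
def pose(n):
    c=camera_params(n)
    if "rvec" in c:
        R=cv2.Rodrigues(np.array(c["rvec"]))[0]; return c,R.T,-R.T@np.array(c["tvec"])
    s=get_state(); r,p,y=np.radians(s["ee_rot"])
    from scipy.spatial.transform import Rotation as Ro
    T=np.eye(4);T[:3,:3]=Ro.from_euler("xyz",[r,p,y]).as_matrix();T[:3,3]=s["eef_pos"]
    T=T@np.array(c["hand_eye"]); return c,T[:3,:3],T[:3,3]
def px2w(n,u,v,z,P=None):
    c,R,o=P or pose(n); f,cx,cy=K(c)
    d=R@np.array([(u-cx)/f,(v-cy)/f,1.]); return o+d*(z-o[2])/d[2]
def w2px(n,p,P=None):
    c,R,o=P or pose(n); f,cx,cy=K(c); q=R.T@(np.array(p)-o); return q[:2]/q[2]*f+[cx,cy]
def shift(x,y,z=None,yaw=None):
    "tool-axes shift and twist (rad) from the present pose to a world target"
    s=get_state(); p=s["eef_pos"];a=np.radians(s["ee_rot"][2]);dx,dy=x-p[0],y-p[1]
    r=[np.cos(a)*dx+np.sin(a)*dy, np.sin(a)*dx-np.cos(a)*dy, 0 if z is None else p[2]-z]
    t=0
    if yaw is not None: t=-np.radians((yaw-s["ee_rot"][2]+90)%180-90)
    print("pos",p.round(4),"yaw",s["ee_rot"][2].round(1),"shift",np.round(r,4),"twist",round(t,3))
def discs(a,lo=100):
    "white blobs: centroid px and size, in top picture"
    hsv=cv2.cvtColor(a,cv2.COLOR_BGR2HSV)
    m=((hsv[...,2]>180)&(hsv[...,1]<70)).astype(np.uint8); m[:150]=0
    n,l,st,ce=cv2.connectedComponentsWithStats(m); return [(st[i],ce[i]) for i in range(1,n) if st[i][4]>lo]
E
python3 - <<'E'
from h import *
a=cv2.imread("pics/top0raw.png"); c=a[155:305,155:395]
cv2.imwrite("pics/c1.png",cv2.resize(c,None,fx=3.333,fy=3.333,interpolation=cv2.INTER_CUBIC))
for s,ce in discs(a): print(s,ce.round(1),px2w("top",s[0]+s[2]/2-.5,s[1]+s[3]/2-.5,.070).round(4))
for u,v in [(277,258),(351,279),(428,277),(498,263)]: print(px2w("top",u*.7,v*.7,.11).round(4))
E
```

```text
[177 164  34  34 841] [193.4 180.7] [0.6463 0.2554 0.07  ]
[332 168  34  34 845] [347.9 184.3] [ 0.6173 -0.2666  0.07  ]
[282 177  34  34 856] [298.7 194. ] [ 0.5917 -0.097   0.07  ]
[229 179  34  34 857] [245.5 195.3] [0.5902 0.0815 0.07  ]
[408 180  20  10 139] [417.3 184.6] [ 0.6104 -0.4994  0.07  ]
[493 202  23  22 402] [503.9 212.7] [ 0.5071 -0.785   0.07  ]
[492 395  33  25 718] [507.9 408.2] [-0.1271 -0.7547  0.07  ]
[533 394  27  26 629] [546.9 407.2] [-0.1293 -0.8786  0.07  ]
[0.64   0.2482 0.11  ]
[0.5862 0.0788 0.11  ]
[ 0.5856 -0.0986  0.11  ]
[ 0.6133 -0.2611  0.11  ]
```

View pics/c1.png

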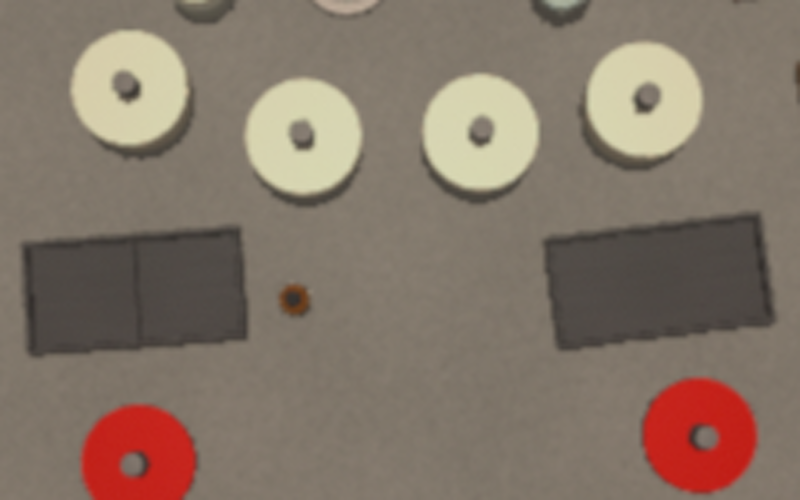

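The crop shows the disc centres and the knob tops at about (125,82), (301,130), (482,128) and (648,95). The rack corners are (23,243), (239,228), (247,338) and (31,354). The tray corners are (545,239), (759,214), (774,323) and (559,349), and the bottle is at (294,299).

Run:
```python
from h import *
def q(u,v,z): return px2w("top",155+(u+.5)/3.3333-.5,155+(v+.5)/3.3333-.5,z)
for u,v in [(125,82),(301,130),(482,127),(649,94)]: print("knob",q(u,v,.11).round(4))
for u,v in [(130,88),(304,136),(481,133),(644,100)]: print("disc",q(u,v,.07).round(4))
for n,C in (("rack",[(23,243),(239,228),(247,338),(31,354)]),("tray",[(545,239),(759,214),(774,323),(559,349)])):
    P=np.array([q(u,v,.022) for u,v in C])[:,:2]; c=P.mean(0)
    e=(P[0]+P[3]-P[1]-P[2])/2; L=np.linalg.norm(e); e/=L
    print(n,c.round(4),"len",L.round(4),"wid",np.linalg.norm((P[0]+P[1]-P[2]-P[3])/2).round(4),"ydir",np.degrees(np.arctan2(e[1],e[0])).round(1),"pockets",(c+.055*e).round(4),(c-.055*e).round(4))
print("bottle",q(294,299,.06).round(3)); print("red",q(139,462,.014),q(700,435,.014))
s=pose("top");print(s[2])
shift(.646,.2554)
```

```text
knob [0.6447 0.2539 0.11  ]
knob [0.5918 0.0811 0.11  ]
knob [ 0.5895 -0.0975  0.11  ]
knob [ 0.6174 -0.2638  0.11  ]
disc [0.6444 0.2549 0.07  ]
disc [0.5904 0.0803 0.07  ]
disc [ 0.5881 -0.0984  0.07  ]
disc [ 0.6168 -0.2644  0.07  ]
rack [0.4411 0.2603] len 0.2224 wid 0.1139 ydir 92.4 pockets [0.4388 0.3152] [0.4434 0.2053]
tray [ 0.4348 -0.2793] len 0.2229 wid 0.1134 ydir 95.1 pockets [ 0.43   -0.2245] [ 0.4397 -0.3341]
bottle [0.427 0.095 0.06 ]
red [0.26599016 0.26032185 0.014     ] [ 0.27610691 -0.31548794  0.014     ]
[ 0.38569713 -0.00658476  1.83836906]
pos [ 0.1683 -0.6014  0.2496] yaw 15.6 shift [ 0.6909 -0.6964  0.    ] twist 0
```

Call:
{"op": "carry_out", "data": {"targets": [[0.05,-0.02,0,0],[0.1,-0.04,0,0],[0.15,-0.06,0,0],[0.2,-0.08,0,0],[0.25,-0.1,0,0]], "jaw": -1, "squeeze": 60}}

```text
clock: 0.72
eef_pos: [0.3833, -0.4369, 0.2501]
ee_rot: [-180.0, 0.0, 15.6]
wrist_force: [1.0, -1.0, -0.3]
finger_gap: 0.999
finger_force: 0.0
```

Call:
{"op": "carry_out", "data": {"targets": [[0.055,-0.021,0,0],[0.11,-0.042,0,0],[0.165,-0.063,0,0],[0.22,-0.084,0,0],[0.273,-0.104,0,0]]}}

```text
clock: 1.35
eef_pos: [0.6184, -0.263, 0.2499]
ee_rot: [-180.0, 0.0, 15.6]
wrist_force: [-0.7, -1.3, 0.7]
finger_gap: 1.001
finger_force: 0.0
```

Run:
```python
from h import *
shift(.617,-.264,.095)
P=pose("wrist"); a=get_image("wrist"); cv2.imwrite("pics/w1.png",a)
print(w2px("wrist",(.617,-.264,.11),P))
```

```text
pos [ 0.6184 -0.263   0.2499] yaw 15.6 shift [-0.0016  0.0006  0.1549] twist 0
[281.7579104  207.41873674]
```

View pics/w1.png

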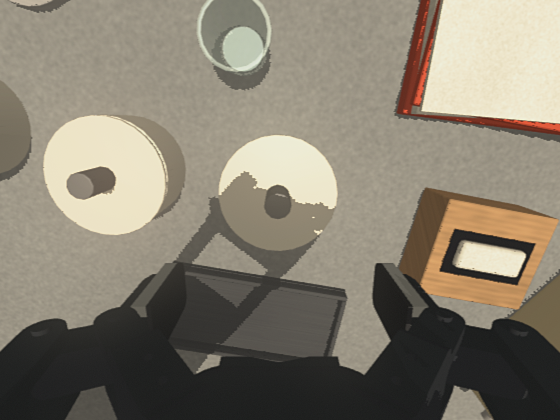

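The wrist view shows the knob top at about (278,205), within 3 mm of the prediction (282,207). I'll descend, grip, lift and move back to look inside.

Call:
{"op": "carry_out", "data": {"targets": [[-0.001,-0.001,0.05,0],[-0.001,-0.001,0.1,0],[-0.001,-0.001,0.14,0],[-0.001,-0.001,0.154,0],[-0.001,-0.001,0.154,0]]}}

```text
clock: 2.02
eef_pos: [0.6155, -0.2638, 0.0958]
ee_rot: [-179.9, 0.1, 15.6]
wrist_force: [0.1, -0.6, -0.1]
finger_gap: 0.999
finger_force: 0.0
```

Call:
{"op": "carry_out", "data": {"targets": [[0,0,0,0],[0,0,0,0],[0,0,0,0],[0,0,0,0],[0,0,0,0]], "jaw": 1, "squeeze": 60}}

```text
clock: 2.65
eef_pos: [0.6164, -0.264, 0.0974]
ee_rot: [179.9, -0.1, 15.6]
wrist_force: [-0.5, 0.2, 5.8]
finger_gap: 0.261
finger_force: 58.7
```

Call:
{"op": "carry_out", "data": {"targets": [[0,0,-0.01,0],[0,0,-0.04,0],[0,0,-0.08,0],[0,0,-0.12,0],[0,0,-0.155,0]]}}

```text
clock: 3.28
eef_pos: [0.6158, -0.2637, 0.2532]
ee_rot: [180.0, -0.0, 15.6]
wrist_force: [0.0, -0.1, -0.7]
finger_gap: 0.259
finger_force: 58.8
```

Call:
{"op": "carry_out", "data": {"targets": [[-0.04,0,0,0],[-0.08,0,0,0],[-0.11,0,0,0],[-0.11,0,0,0]]}}

```text
clock: 3.78
eef_pos: [0.508, -0.2937, 0.2517]
ee_rot: [-180.0, 0.0, 15.5]
wrist_force: [1.0, 0.8, -0.9]
finger_gap: 0.27
finger_force: 58.8
```

Run:
```python
from h import *
P=pose("wrist"); a=get_image("wrist"); cv2.imwrite("pics/w2.png",a)
shift(.42,-.045,.06)
print(w2px("wrist",(.617,-.264,.064),P))
```

```text
pos [ 0.5094 -0.2937  0.2519] yaw 15.6 shift [-0.0194 -0.2636  0.1919] twist 0
[281.55257329  71.77591083]
```

View pics/w2.png

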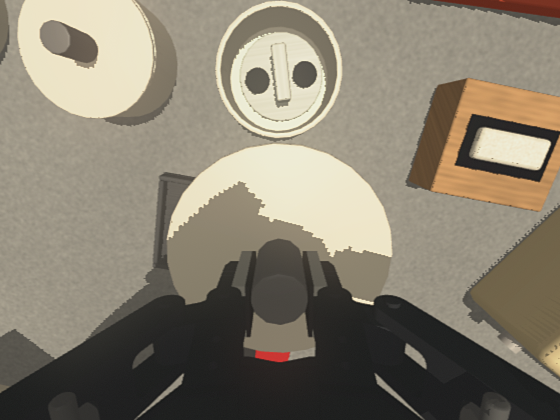

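The lid is held, and tub 4 holds a chuck with round tags (pass), with tags at (257,80) and (305,74). The blade runs from about (277,44) to (286,101). I'll park the lid on the clear bench and then fetch the chuck.

Call:
{"op": "carry_out", "data": {"targets": [[-0.005,-0.06,0,0],[-0.01,-0.12,0,0],[-0.014,-0.18,0.04,0],[-0.018,-0.23,0.09,0],[-0.0194,-0.2636,0.13,0]]}}

```text
clock: 4.45
eef_pos: [0.4229, -0.0479, 0.1267]
ee_rot: [179.9, -0.2, 15.7]
wrist_force: [1.1, 1.0, -1.3]
finger_gap: 0.266
finger_force: 59.0
```

Call:
{"op": "carry_out", "data": {"targets": [[0,0,0.04,0],[0,0,0.07,0],[0,0,0.079,0],[0,0,0.079,0]]}}

```text
clock: 4.95
eef_pos: [0.4224, -0.0495, 0.0479]
ee_rot: [-180.0, 0.0, 15.6]
wrist_force: [0.9, 0.0, -1.3]
finger_gap: 0.263
finger_force: 59.2
```

Run:
```python
from h import *
shift(.42,-.045,.042); print(get_state()["wrist_force"],get_state()["finger_force"])
# blade from picture w2 taken at pose (.5094,-.2937,.2519) yaw 15.6
from scipy.spatial.transform import Rotation as Ro
c=camera_params("wrist");T=np.eye(4);T[:3,:3]=Ro.from_euler("xyz",[180,0,15.6],degrees=True).as_matrix();T[:3,3]=[.509,-.2937,.2519];T=T@c["hand_eye"]
P=(c,T[:3,:3],T[:3,3])
A=px2w("wrist",277,44,.055,P);B=px2w("wrist",286,101,.055,P);print(A,B,(A+B)/2,np.linalg.norm(A-B),np.degrees(np.arctan2(*(A-B)[1::-1])))
print(px2w("wrist",257,80,.015,P),px2w("wrist",305,74,.015,P))
print(px2w("wrist",279,70,.064,P),"rim")
```

```text
pos [ 0.4224 -0.0495  0.0479] yaw 15.6 shift [-0.0011 -0.005   0.0059] twist 0
[ 0.88217792  0.01681261 -1.29364678] 59.22235071659088
[ 0.64080156 -0.25323731  0.055     ] [ 0.59562356 -0.27472422  0.055     ] [ 0.61821256 -0.26398076  0.055     ] 0.050027378965003984 25.4360296523789
[ 0.61000078 -0.23960537  0.015     ] [ 0.62930849 -0.2868423   0.015     ]
[ 0.61894178 -0.26123652  0.064     ] rim
```

Call:
{"op": "carry_out", "data": {"targets": [[0,0,0.004,0],[0,0,0.006,0],[0,0,0.006,0]]}}

```text
clock: 5.32
eef_pos: [0.4221, -0.0497, 0.0424]
ee_rot: [180.0, -0.0, 15.6]
wrist_force: [0.5, 1.2, -1.7]
finger_gap: 0.268
finger_force: 59.2
```

Call:
{"op": "carry_out", "data": {"targets": [[0,0,0,0],[0,0,0,0],[0,0,0,0]], "jaw": -0.6}}

```text
clock: 5.7
eef_pos: [0.4219, -0.0496, 0.0421]
ee_rot: [180.0, -0.0, 15.6]
wrist_force: [0.2, -0.3, -0.1]
finger_gap: 0.805
finger_force: 0.0
```

Call:
{"op": "carry_out", "data": {"targets": [[0,0,-0.04,0],[0,0,-0.1,0],[0.03,0.06,-0.13,-0.05],[0.06,0.12,-0.13,-0.11],[0.08,0.16,-0.13,-0.166]]}}

```text
clock: 6.32
eef_pos: [0.5435, -0.1837, 0.1732]
ee_rot: [179.9, -0.1, 25.3]
wrist_force: [0.6, 0.7, -0.3]
finger_gap: 0.798
finger_force: 0.0
```

Run:
```python
from h import *
shift(.6185,-.264,.043,25)
a=get_image("top"); cv2.imwrite("pics/t2.png",a)
```

```text
pos [ 0.5435 -0.1837  0.1732] yaw 25.3 shift [0.0335 0.1046 0.1302] twist 0.004
```

Call:
{"op": "carry_out", "data": {"targets": [[0.017,0.052,0,0],[0.0335,0.1046,0,0],[0.0335,0.1046,0.05,0],[0.0335,0.1046,0.1,0],[0.0335,0.1046,0.128,0]], "jaw": -0.2}}

```text
clock: 7.0
eef_pos: [0.615, -0.2619, 0.0407]
ee_rot: [-179.8, 0.2, 25.1]
wrist_force: [-0.0, -0.2, 0.2]
finger_gap: 0.599
finger_force: 0.0
```

Call:
{"op": "carry_out", "data": {"targets": [[0,0,0.002,0],[0,0,0.002,0]]}}

```text
clock: 7.25
eef_pos: [0.6173, -0.2627, 0.0428]
ee_rot: [180.0, -0.0, 25.1]
wrist_force: [0.6, 0.6, 0.1]
finger_gap: 0.602
finger_force: 0.0
```

Call:
{"op": "carry_out", "data": {"targets": [[0,0,0,0],[0,0,0,0],[0,0,0,0],[0,0,0,0],[0,0,0,0]], "jaw": 1, "squeeze": 80}}

```text
clock: 7.88
eef_pos: [0.6179, -0.2631, 0.0437]
ee_rot: [179.9, -0.1, 25.1]
wrist_force: [0.1, 0.7, 7.2]
finger_gap: 0.146
finger_force: 78.9
```

Call:
{"op": "carry_out", "data": {"targets": [[0,0,-0.01,0],[0,0,-0.04,0],[0,0,-0.08,0],[0,0,-0.12,0],[0,0,-0.17,0]]}}

```text
clock: 8.5
eef_pos: [0.6157, -0.2621, 0.2127]
ee_rot: [-179.9, 0.1, 25.1]
wrist_force: [0.7, 0.3, -1.4]
finger_gap: 0.151
finger_force: 77.8
```

Run:
```python
from h import *
shift(.4434,.2053,.043,2.4)
P=pose("wrist"); a=get_image("wrist"); cv2.imwrite("pics/w3.png",a)
```

```text
pos [ 0.6157 -0.2621  0.2127] yaw 25.1 shift [ 0.0426 -0.4963  0.1697] twist 0.397
```

View pics/w3.png

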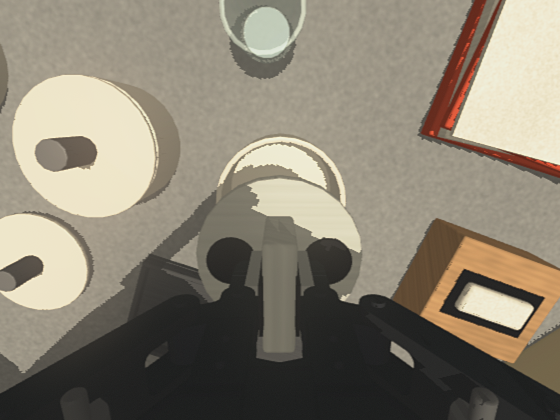

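Call:
{"op": "carry_out", "data": {"targets": [[0.0085,-0.058,0,0],[0.017,-0.117,0,0],[0.025,-0.176,0,0],[0.0335,-0.235,0,0],[0.042,-0.294,0,0]]}}

```text
clock: 9.18
eef_pos: [0.5289, 0.0231, 0.2123]
ee_rot: [180.0, -0.0, 25.1]
wrist_force: [1.3, 0.8, -2.1]
finger_gap: 0.152
finger_force: 78.3
```

Call:
{"op": "carry_out", "data": {"targets": [[0.0085,-0.06,0,0],[0.017,-0.12,0,0],[0.025,-0.18,0,0],[0.0335,-0.24,0,0],[0.0427,-0.3038,0,0]]}}

```text
clock: 9.8
eef_pos: [0.439, 0.3144, 0.2124]
ee_rot: [180.0, -0.0, 25.1]
wrist_force: [1.4, 0.1, -2.3]
finger_gap: 0.15
finger_force: 78.4
```

Call:
{"op": "carry_out", "data": {"targets": [[0,0,0.04,0],[0,0,0.08,0],[0,0,0.12,0],[0,0,0.14,0],[0,0,0.14,0]]}}

```text
clock: 10.42
eef_pos: [0.4389, 0.312, 0.0708]
ee_rot: [180.0, 0.2, 25.1]
wrist_force: [0.2, 0.1, -1.5]
finger_gap: 0.149
finger_force: 78.5
```

Run:
```python
from h import *
shift(.4388,.3152,.0447); s=get_state();print(s["finger_gap"],s["finger_force"])
a=get_image("wrist");b=get_image("top"); cv2.imwrite("pics/w4.png",np.hstack([cv2.resize(a[100:],(400,229)),cv2.resize(b[200:320,130:340],(400,229),interpolation=cv2.INTER_CUBIC)]))
```

```text
pos [0.4389 0.312  0.0708] yaw 25.1 shift [ 0.0013 -0.0029  0.0261] twist 0
0.1493630619032901 78.51938366889954
```

View pics/w4.png

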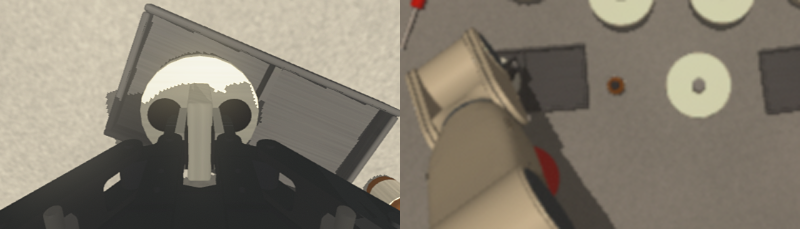

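Call:
{"op": "carry_out", "data": {"targets": [[0.001,-0.002,0.015,0],[0.001,-0.002,0.025,0],[0.001,-0.002,0.026,0],[0.001,-0.002,0.026,0]]}}

```text
clock: 11.02
eef_pos: [0.4401, 0.3149, 0.0459]
ee_rot: [180.0, 0.0, 25.1]
wrist_force: [-0.2, -0.2, -1.9]
finger_gap: 0.15
finger_force: 78.6
```

Call:
{"op": "carry_out", "data": {"targets": [[0,0,0,0],[0,0,0,0],[0,0,0,0]], "jaw": -0.3}}

```text
clock: 11.4
eef_pos: [0.4403, 0.3151, 0.0463]
ee_rot: [-180.0, -0.0, 25.1]
wrist_force: [0.6, 0.3, -0.9]
finger_gap: 0.65
finger_force: 0.0
```

Call:
{"op": "carry_out", "data": {"targets": [[0,0,-0.03,0],[0,0,-0.08,0],[-0.02,0.04,-0.13,0],[-0.05,0.095,-0.13,0],[-0.08,0.15,-0.13,0]]}}

```text
clock: 12.02
eef_pos: [0.4319, 0.1474, 0.1772]
ee_rot: [180.0, -0.2, 25.2]
wrist_force: [1.2, 0.0, 0.8]
finger_gap: 0.646
finger_force: 0.0
```

Call:
{"op": "carry_out", "data": {"targets": [[-0.028,0.054,0,0],[-0.056,0.108,0,0],[-0.0888,0.17,0,0],[-0.0888,0.17,0,0]]}}

```text
clock: 12.52
eef_pos: [0.4231, -0.0462, 0.1763]
ee_rot: [180.0, -0.0, 24.8]
wrist_force: [0.7, -0.2, 0.3]
finger_gap: 0.651
finger_force: 0.0
```

Run:
```python
from h import *
shift(.4219,-.0497,.0415)
a=get_image("side");P=pose("wrist");b=get_image("wrist")
print(w2px("wrist",(.4219,-.0497,.054),P))
cv2.imwrite("pics/w5.png",np.hstack([cv2.resize(b,(400,300)),cv2.resize(a[150:330,150:390],(400,300),interpolation=cv2.INTER_CUBIC)]))
```

```text
pos [ 0.4231 -0.0462  0.1763] yaw 24.8 shift [-0.0026  0.0027  0.1348] twist 0
[285.26262581 215.47912356]
```

View pics/w5.png

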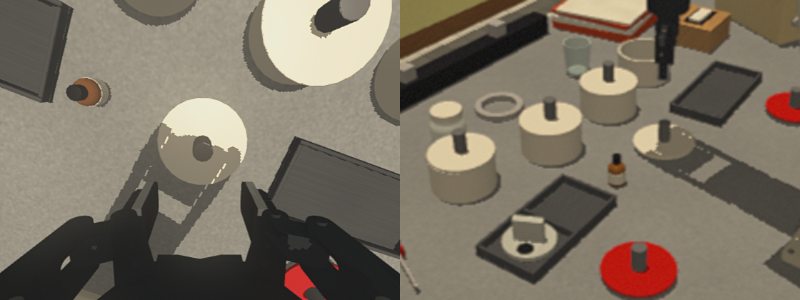

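The chuck stands flat in the left pocket. The parked lid's knob is at about (283,213), predicted (285,215). I'll return the lid to tub 4.

Call:
{"op": "carry_out", "data": {"targets": [[-0.002,0.002,0.05,0],[-0.002,0.002,0.1,0],[-0.002,0.002,0.13,0],[-0.002,0.002,0.134,0],[-0.002,0.002,0.134,0]]}}

```text
clock: 13.25
eef_pos: [0.4229, -0.0448, 0.0424]
ee_rot: [-180.0, -0.0, 25.2]
wrist_force: [-0.5, -0.4, 0.0]
finger_gap: 0.649
finger_force: 0.0
```

Call:
{"op": "carry_out", "data": {"targets": [[0,0,0,0],[0,0,0,0],[0,0,0,0],[0,0,0,0]], "jaw": 1}}

```text
clock: 13.75
eef_pos: [0.4235, -0.0457, 0.0434]
ee_rot: [179.9, -0.1, 25.1]
wrist_force: [0.4, 3.5, 10.3]
finger_gap: 0.257
finger_force: 77.8
```

Call:
{"op": "carry_out", "data": {"targets": [[0,0,-0.03,0],[0,0,-0.09,0],[0,0,-0.15,0],[0.02,0.055,-0.15,0],[0.037,0.115,-0.15,0]]}}

```text
clock: 14.38
eef_pos: [0.5065, -0.135, 0.1952]
ee_rot: [179.8, -0.3, 25.2]
wrist_force: [2.1, -0.6, -1.1]
finger_gap: 0.255
finger_force: 78.7
```

Call:
{"op": "carry_out", "data": {"targets": [[0.0175,0.055,0,0],[0.034,0.11,0,0],[0.051,0.16,0,0],[0.051,0.16,0.05,0],[0.051,0.16,0.08,0]]}}

```text
clock: 15.0
eef_pos: [0.618, -0.2576, 0.1103]
ee_rot: [-179.9, 0.1, 25.1]
wrist_force: [-0.8, 0.0, -1.1]
finger_gap: 0.259
finger_force: 78.8
```

Run:
```python
from h import *
shift(.6175,-.263,.098); s=get_state();print(s["finger_gap"],s["finger_force"])
```

```text
pos [ 0.618  -0.2576  0.1103] yaw 25.1 shift [-0.0028  0.0047  0.0123] twist 0
0.25933582853570514 78.78888487815857
```

Call:
{"op": "carry_out", "data": {"targets": [[0,0.0047,0,0],[0,0.0047,0.005,0],[0,0.0047,0.01,0],[0,0.0047,0.012,0],[0,0.0047,0.012,0]]}}

```text
clock: 15.62
eef_pos: [0.6214, -0.262, 0.1026]
ee_rot: [179.9, -0.1, 25.1]
wrist_force: [-5.7, 0.1, 10.2]
finger_gap: 0.26
finger_force: 80.1
```

Run:
```python
from h import *
shift(.6175,-.263,.098); s=get_state();print(s["finger_gap"],s["finger_force"],s["wrist_force"],s["wrist_torque"],s["ee_rot"])
```

```text
pos [ 0.6214 -0.262   0.1026] yaw 25.1 shift [-0.004  -0.0008  0.0046] twist 0
0.2595650461495688 80.0562036037445 [-5.69108381  0.12201121 10.21381153] [-0.05530008  0.51121106 -0.01585305] [ 1.79891895e+02 -6.19157479e-02  2.51479342e+01]
```

Call:
{"op": "carry_out", "data": {"targets": [[-0.002,0,0,0],[-0.004,-0.0005,0,0],[-0.004,-0.0005,0.001,0],[-0.004,-0.0005,0.001,0]]}}

```text
clock: 16.12
eef_pos: [0.6169, -0.2627, 0.0994]
ee_rot: [-180.0, 0.0, 25.1]
wrist_force: [-4.7, 0.6, 5.3]
finger_gap: 0.258
finger_force: 79.7
```

Run:
```python
from h import *
shift(.6175,-.263,.098); s=get_state();print(s["finger_gap"],s["finger_force"],s["wrist_force"],s["wrist_torque"],s["ee_rot"])
```

```text
pos [ 0.6169 -0.2627  0.0994] yaw 25.1 shift [0.0005 0.0005 0.0014] twist 0
0.2577463257357374 79.65697646141052 [-4.67366433  0.58367591  5.31207759] [-0.06611478  0.42444145  0.01026328] [-1.79983484e+02  2.79819686e-02  2.51423847e+01]
```

Call:
{"op": "carry_out", "data": {"targets": [[-0.002,0,0,0],[-0.002,0,0.001,0],[-0.002,0,0.001,0]]}}

```text
clock: 16.5
eef_pos: [0.616, -0.2636, 0.0994]
ee_rot: [180.0, -0.1, 25.1]
wrist_force: [-1.4, 2.8, 10.9]
finger_gap: 0.256
finger_force: 80.2
```

Call:
{"op": "carry_out", "data": {"targets": [[0,0,0,0],[0,0,0,0],[0,0,0,0]], "jaw": -0.6}}

```text
clock: 16.88
eef_pos: [0.6151, -0.2636, 0.0975]
ee_rot: [-180.0, 0.0, 25.1]
wrist_force: [0.5, 0.5, 0.5]
finger_gap: 0.8
finger_force: 0.0
```

Call:
{"op": "carry_out", "data": {"targets": [[0,0,-0.05,0],[0,0,-0.1,0],[0.01,-0.05,-0.15,0],[0.025,-0.1,-0.15,0],[0.045,-0.161,-0.15,0]]}}

```text
clock: 17.5
eef_pos: [0.5879, -0.0995, 0.2492]
ee_rot: [179.9, -0.1, 25.1]
wrist_force: [0.3, 1.0, 0.5]
finger_gap: 0.8
finger_force: 0.0
```

Run:
```python
from h import *
shift(.589,-.098,.096)
P=pose("wrist"); a=get_image("wrist"); b=get_image("top");cv2.imwrite("pics/w6.png",np.hstack([cv2.resize(a,(440,330)),cv2.resize(b[140:240,270:380],(360,330),interpolation=cv2.INTER_CUBIC)]))
print(w2px("wrist",(.589,-.098,.11),P),w2px("wrist",(.617,-.2635,.11),P),w2px("wrist",(.617,-.2635,.07),P))
```

```text
pos [ 0.5879 -0.0995  0.2492] yaw 25.1 shift [ 0.0016 -0.0009  0.1532] twist 0
[279.6810473  204.76609807] [459.7541241  252.88421151] [438.09554862 237.20405966]
```

View pics/w6.png

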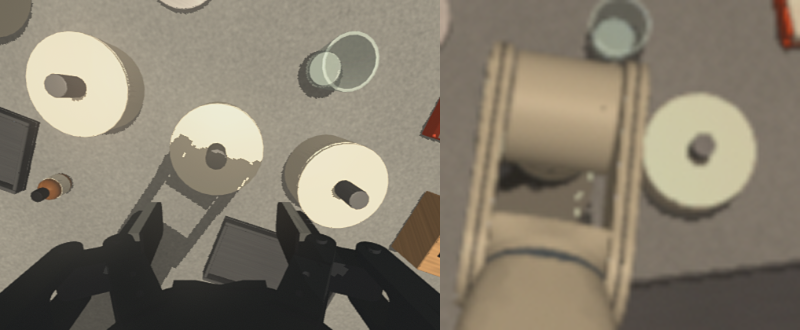

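Lid 4 is seated. The tub 3 knob is at about (274,201), predicted (280,205), so I'll lift lid 3.

Call:
{"op": "carry_out", "data": {"targets": [[0.002,-0.002,0.05,0],[0.002,-0.002,0.1,0],[0.002,-0.002,0.14,0],[0.002,-0.002,0.153,0],[0.002,-0.002,0.153,0]]}}

```text
clock: 18.23
eef_pos: [0.5888, -0.0981, 0.0946]
ee_rot: [-180.0, 0.1, 25.1]
wrist_force: [0.1, -0.0, -0.4]
finger_gap: 0.799
finger_force: 0.0
```

Call:
{"op": "carry_out", "data": {"targets": [[0,0,0,0],[0,0,0,0],[0,0,0,0],[0,0,0,0],[0,0,0,0]], "jaw": 1}}

```text
clock: 18.85
eef_pos: [0.5897, -0.0979, 0.0966]
ee_rot: [179.9, -0.1, 25.1]
wrist_force: [-0.9, -0.4, 6.5]
finger_gap: 0.261
finger_force: 77.9
```

Call:
{"op": "carry_out", "data": {"targets": [[0,0,-0.01,0],[0,0,-0.04,0],[0,0,-0.08,0],[0,0,-0.12,0],[0,0,-0.155,0]]}}

```text
clock: 19.48
eef_pos: [0.5888, -0.0977, 0.2523]
ee_rot: [180.0, -0.1, 25.1]
wrist_force: [1.1, -0.1, -1.0]
finger_gap: 0.258
finger_force: 78.3
```

Call:
{"op": "carry_out", "data": {"targets": [[-0.04,0,0,0],[-0.08,0,0,0],[-0.11,0,0,0],[-0.11,0,0,0],[-0.11,0,0,0]]}}

```text
clock: 20.1
eef_pos: [0.4899, -0.1445, 0.2507]
ee_rot: [179.9, -0.1, 25.1]
wrist_force: [0.7, 0.5, -1.3]
finger_gap: 0.261
finger_force: 78.4
```

Run:
```python
from h import *
P=pose("wrist"); a=get_image("wrist"); cv2.imwrite("pics/w7.png",a[:200])
import pickle; pickle.dump(P,open("P7.pkl","wb"))
shift(.42,-.045,.06)
print(w2px("wrist",(.589,-.098,.064),P))
```

```text
pos [ 0.4901 -0.1444  0.2505] yaw 25.2 shift [-0.0212 -0.1198  0.1905] twist 0
[280.51274506  76.54613422]
```

View pics/w7.png

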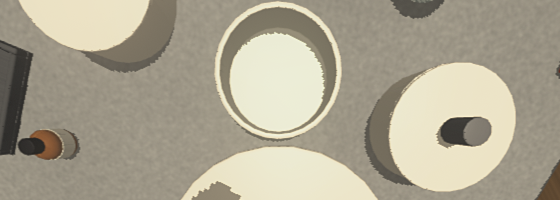

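Tub 3 is empty (bare white floor at (277,78)), so I'll put its lid straight back and go on to tub 2.

Call:
{"op": "carry_out", "data": {"targets": [[0.04,0,0,0],[0.08,0,0,0],[0.11,0,0.02,0],[0.11,0,0.08,0],[0.11,0,0.13,0]]}}

```text
clock: 20.78
eef_pos: [0.5898, -0.0967, 0.1181]
ee_rot: [180.0, -0.0, 25.2]
wrist_force: [-0.8, 0.5, -0.7]
finger_gap: 0.258
finger_force: 78.4
```

Call:
{"op": "carry_out", "data": {"targets": [[0,0,0.01,0],[0,0,0.02,0],[0,0,0.025,0],[0,0,0.025,0]]}}

```text
clock: 21.28
eef_pos: [0.5902, -0.098, 0.0968]
ee_rot: [179.9, -0.2, 25.1]
wrist_force: [-0.9, 0.2, -0.7]
finger_gap: 0.261
finger_force: 78.7
```

Call:
{"op": "carry_out", "data": {"targets": [[0,0,0,0],[0,0,0,0],[0,0,0,0]], "jaw": -0.6}}

```text
clock: 21.65
eef_pos: [0.589, -0.0978, 0.0953]
ee_rot: [180.0, -0.0, 25.1]
wrist_force: [-0.1, -0.8, -0.1]
finger_gap: 0.798
finger_force: 0.0
```

Call:
{"op": "carry_out", "data": {"targets": [[0,0,-0.05,0],[0,0,-0.1,0],[0.02,-0.04,-0.15,0],[0.05,-0.095,-0.15,0],[0.078,-0.161,-0.15,0]]}}

```text
clock: 22.28
eef_pos: [0.5922, 0.0701, 0.2464]
ee_rot: [179.9, -0.2, 25.1]
wrist_force: [0.6, -0.0, -0.8]
finger_gap: 0.798
finger_force: 0.0
```

```bash
cat >> h.py <<'E'
def lid(a,u,v,r=75):
    "mask centroid/circle of the bright disc near a pixel"
    g=cv2.cvtColor(a,cv2.COLOR_BGR2GRAY); c=cv2.HoughCircles(cv2.GaussianBlur(g,(5,5),1),cv2.HOUGH_GRADIENT,1.5,40,param1=120,param2=25,minRadius=45,maxRadius=85)
    if c is None: return None
    c=c[0]; return c[np.argsort(np.hypot(c[:,0]-u,c[:,1]-v))[:2]].round(1).tolist()
E
python3 - <<'E'
from h import *
shift(.591,.081,.096)
P=pose("wrist"); a=get_image("wrist"); cv2.imwrite("pics/w8.png",a)
for y,x in ((.081,.591),(-.098,.589)):
    e=w2px("wrist",(x,y,.07),P); print(e,lid(a,*e),w2px("wrist",(x,y,.11),P))
E
```

```text
pos [0.5922 0.0701 0.2464] yaw 25.1 shift [ 0.0036 -0.0104  0.1504] twist 0
[269.79405888 193.21746009] [[264.79998779296875, 189.8000030517578, 59.099998474121094], [260.20001220703125, 248.1999969482422, 59.20000076293945]] [268.56745572 203.4763394 ]
[425.78374746 266.34924897] [[432.79998779296875, 276.79998779296875, 66.4000015258789], [399.79998779296875, 248.1999969482422, 50.20000076293945]] [445.36669246 285.5606133 ]
```

Call:
{"op": "carry_out", "data": {"targets": [[0.005,-0.012,0.04,0],[0.005,-0.012,0.09,0],[0.005,-0.012,0.14,0],[0.005,-0.012,0.152,0],[0.005,-0.012,0.152,0]]}}

```text
clock: 22.95
eef_pos: [0.591, 0.0816, 0.093]
ee_rot: [-180.0, 0.0, 25.1]
wrist_force: [0.5, -0.4, -0.1]
finger_gap: 0.796
finger_force: 0.0
```

Call:
{"op": "carry_out", "data": {"targets": [[0,0,0,0],[0,0,0,0],[0,0,0,0],[0,0,0,0],[0,0,0,0]], "jaw": 1}}

```text
clock: 23.58
eef_pos: [0.5919, 0.0818, 0.0948]
ee_rot: [180.0, -0.1, 25.1]
wrist_force: [-0.8, -0.3, 7.6]
finger_gap: 0.258
finger_force: 77.9
```

Call:
{"op": "carry_out", "data": {"targets": [[0,0,-0.01,0],[0,0,-0.04,0],[0,0,-0.08,0],[0,0,-0.12,0],[0,0,-0.155,0]]}}

```text
clock: 24.2
eef_pos: [0.5909, 0.0817, 0.2503]
ee_rot: [180.0, -0.1, 25.1]
wrist_force: [0.4, 0.7, -1.5]
finger_gap: 0.262
finger_force: 78.3
```

Call:
{"op": "carry_out", "data": {"targets": [[-0.04,0,0,0],[-0.08,0,0,0],[-0.11,0,0,0],[-0.11,0,0,0],[-0.11,0,0,0]]}}

```text
clock: 24.82
eef_pos: [0.4921, 0.035, 0.2487]
ee_rot: [180.0, -0.1, 25.1]
wrist_force: [0.3, 0.1, -1.2]
finger_gap: 0.257
finger_force: 78.3
```

Run:
```python
from h import *
import pickle
P=pose("wrist"); a=get_image("wrist"); cv2.imwrite("pics/w9.png",a[:200]); pickle.dump(P,open("P9.pkl","wb"))
shift(.42,-.045,.06)
e=w2px("wrist",(.591,.081,.02),P);print(e)
m=np.zeros(a.shape[:2],np.uint8);cv2.circle(m,(int(e[0])-4,int(e[1])-2),48,1,-1)
g=cv2.cvtColor(a,cv2.COLOR_BGR2GRAY); d=((g<70)&(m>0)).astype(np.uint8)
n,l,st,ce=cv2.connectedComponentsWithStats(d); print([(st[i].tolist(),ce[i].round(1)) for i in range(1,n) if st[i][4]>20])
```

```text
pos [0.4923 0.0352 0.2486] yaw 25.1 shift [-0.0995  0.0418  0.1886] twist 0
[280.71559878  82.64712196]
[]
```

View pics/w9.png

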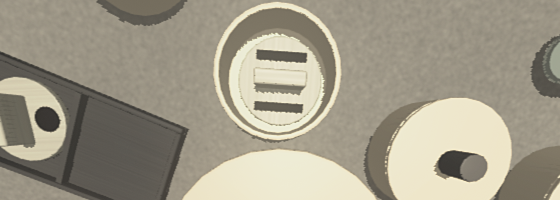

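It was worth looking: tub 2 holds a chuck with bar tags (reject) at (282,56) and (278,107). I'll measure it from the saved image, then park the lid.

Run:
```python
from h import *
import pickle
P=pickle.load(open("P9.pkl","rb")); a=cv2.imread("pics/w9.png"); g=cv2.cvtColor(a,cv2.COLOR_BGR2GRAY)
m=np.zeros(g.shape,np.uint8);cv2.circle(m,(280,82),40,1,-1)
for t in (90,110):
    n,l,st,ce=cv2.connectedComponentsWithStats(((g<t)&(m>0)).astype(np.uint8))
    C=[]
    for i in range(1,n):
        if st[i][4]>60:
            r=cv2.minAreaRect(np.argwhere(l==i)[:,::-1].astype(np.float32)); C.append(px2w("wrist",*r[0],.015,P)); print(t,r,C[-1].round(4))
    if len(C)==2: d=C[1]-C[0]; print("mid",((C[0]+C[1])/2).round(4),"blade yaw",(np.degrees(np.arctan2(d[1],d[0]))+90)%180)
A=px2w("wrist",254,76.5,.055,P);B=px2w("wrist",306.5,79,.055,P);print(A,B,(A+B)/2,np.linalg.norm(A-B),np.degrees(np.arctan2(*(A-B)[1::-1])))
```

```text
90 ((281.07843017578125, 55.77096176147461), (48.41211700439453, 8.578287124633789), 3.6522228717803955) [0.615  0.0919 0.015 ]
110 ((281.3185729980469, 55.72124481201172), (49.29057693481445, 9.379179000854492), 3.8140745162963867) [0.6151 0.0917 0.015 ]
110 ((277.9845275878906, 106.73231506347656), (47.69412612915039, 8.115317344665527), 3.814074993133545) [0.5685 0.0736 0.015 ]
mid [0.5918 0.0826 0.015 ] blade yaw 111.15693090702871
[0.58168579 0.10433718 0.055     ] [0.60049934 0.0591829  0.055     ] [0.59109256 0.08176004 0.055     ] 0.04891684902098017 112.6190746964638
```

Call:
{"op": "carry_out", "data": {"targets": [[-0.04,0.015,0,0],[-0.0995,0.0418,0,0],[-0.0995,0.0418,0.05,0],[-0.0995,0.0418,0.1,0],[-0.0995,0.0418,0.15,0]]}}

```text
clock: 25.5
eef_pos: [0.4206, -0.0454, 0.0969]
ee_rot: [179.9, -0.1, 25.1]
wrist_force: [1.1, -0.2, -1.1]
finger_gap: 0.26
finger_force: 78.6
```

Call:
{"op": "carry_out", "data": {"targets": [[0,0,0.03,0],[0,0,0.05,0],[0,0,0.05,0],[0,0,0.05,0]]}}

```text
clock: 26.0
eef_pos: [0.4199, -0.0452, 0.0483]
ee_rot: [180.0, -0.0, 25.2]
wrist_force: [-0.2, 0.2, -2.0]
finger_gap: 0.259
finger_force: 78.5
```

Run:
```python
from h import *
shift(.42,-.045,.04); s=get_state();print(s["finger_gap"],s["finger_force"],s["wrist_force"])
```

```text
pos [ 0.4199 -0.0452  0.0483] yaw 25.2 shift [ 0.0001 -0.0001  0.0083] twist 0
0.25947424376989714 78.50009679794312 [-0.21135957  0.20490686 -1.99015613]
```

Call:
{"op": "carry_out", "data": {"targets": [[0,0,0.006,0],[0,0,0.0085,0],[0,0,0.0085,0]]}}

```text
clock: 26.38
eef_pos: [0.419, -0.0452, 0.0395]
ee_rot: [180.0, -0.0, 25.1]
wrist_force: [-0.1, -0.7, -0.4]
finger_gap: 0.26
finger_force: 78.5
```

Call:
{"op": "carry_out", "data": {"targets": [[0,0,0,0],[0,0,0,0],[0,0,0,0]], "jaw": -0.5}}

```text
clock: 26.75
eef_pos: [0.4191, -0.0452, 0.0395]
ee_rot: [180.0, -0.0, 25.1]
wrist_force: [-0.1, -0.9, -0.0]
finger_gap: 0.753
finger_force: 0.0
```

Call:
{"op": "carry_out", "data": {"targets": [[0,0,-0.05,0],[0,0,-0.1,-0.18],[0.06,-0.01,-0.13,-0.36],[0.11,-0.02,-0.13,-0.54],[0.16,-0.03,-0.13,-0.72]]}}

```text
clock: 27.38
eef_pos: [0.5529, 0.0511, 0.1705]
ee_rot: [179.9, -0.1, 66.7]
wrist_force: [0.3, -0.9, -0.5]
finger_gap: 0.748
finger_force: 0.0
```

Call:
{"op": "carry_out", "data": {"targets": [[0,0,0,-0.18],[0,0,0,-0.36],[0,0,0,-0.54],[0,0,0,-0.72],[0,0,0,-0.793]], "jaw": -0.2}}

```text
clock: 28.0
eef_pos: [0.5508, 0.0499, 0.1693]
ee_rot: [-180.0, -0.0, 112.0]
wrist_force: [-0.0, -0.1, -0.3]
finger_gap: 0.601
finger_force: 0.0
```

Run:
```python
from h import *
shift(.5914,.082,.043,111.9)
```

```text
pos [0.5508 0.0499 0.1693] yaw 112.0 shift [0.0145 0.0496 0.1263] twist 0.002
```

Call:
{"op": "carry_out", "data": {"targets": [[0.0145,0.0496,0,0],[0.0145,0.0496,0.05,0],[0.0145,0.0496,0.1,0],[0.0145,0.0496,0.126,0],[0.0145,0.0496,0.126,0]]}}

```text
clock: 28.62
eef_pos: [0.5899, 0.0816, 0.0413]
ee_rot: [-179.7, -0.1, 111.8]
wrist_force: [-0.3, -0.5, 0.7]
finger_gap: 0.595
finger_force: 0.0
```

Call:
{"op": "carry_out", "data": {"targets": [[0,0,0,0],[0,0,0,0],[0,0,0,0],[0,0,0,0],[0,0,0,0]], "jaw": 1}}

```text
clock: 29.25
eef_pos: [0.5929, 0.082, 0.0452]
ee_rot: [179.8, 0.0, 111.8]
wrist_force: [-0.2, 0.4, 7.2]
finger_gap: 0.148
finger_force: 79.0
```

Call:
{"op": "carry_out", "data": {"targets": [[0,0,-0.01,0],[0,0,-0.04,0],[0,0,-0.09,0],[0,0,-0.14,0],[0,0,-0.17,0]]}}

```text
clock: 29.88
eef_pos: [0.5923, 0.0819, 0.2168]
ee_rot: [179.8, 0.1, 111.8]
wrist_force: [0.5, 0.1, -2.7]
finger_gap: 0.15
finger_force: 78.3
```

Run:
```python
from h import *
shift(.43,-.2245,.0445); a=get_image("wrist"); cv2.imwrite("pics/w10.png",a)
```

```text
pos [0.5923 0.0819 0.2168] yaw 111.8 shift [-0.2241 -0.2646  0.1723] twist 0
```

Call:
{"op": "carry_out", "data": {"targets": [[-0.037,-0.044,0,0],[-0.074,-0.088,0,0],[-0.111,-0.132,0,0],[-0.148,-0.176,0,0],[-0.185,-0.22,0,0]]}}

```text
clock: 30.55
eef_pos: [0.4549, -0.1729, 0.2133]
ee_rot: [-180.0, 0.0, 111.8]
wrist_force: [0.5, -0.7, -1.9]
finger_gap: 0.149
finger_force: 78.6
```

Call:
{"op": "carry_out", "data": {"targets": [[-0.039,-0.0446,0,0],[-0.039,-0.0446,0.05,0],[-0.039,-0.0446,0.1,0],[-0.039,-0.0446,0.14,0],[-0.039,-0.0446,0.14,0]]}}

```text
clock: 31.18
eef_pos: [0.4271, -0.2233, 0.0711]
ee_rot: [-179.8, -0.3, 111.8]
wrist_force: [-0.4, -0.2, -1.8]
finger_gap: 0.152
finger_force: 78.6
```

Run:
```python
from h import *
shift(.43,-.2245,.0455); s=get_state();print(s["finger_gap"],s["finger_force"])
a=get_image("wrist");b=get_image("side"); cv2.imwrite("pics/w11.png",np.hstack([cv2.resize(a,(400,300)),cv2.resize(b[120:300,180:420],(400,300),interpolation=cv2.INTER_CUBIC)]))
```

```text
pos [ 0.4271 -0.2233  0.0711] yaw 111.8 shift [-0.0022  0.0023  0.0256] twist 0
0.15246658073262692 78.55732798576355
```

View pics/w11.png

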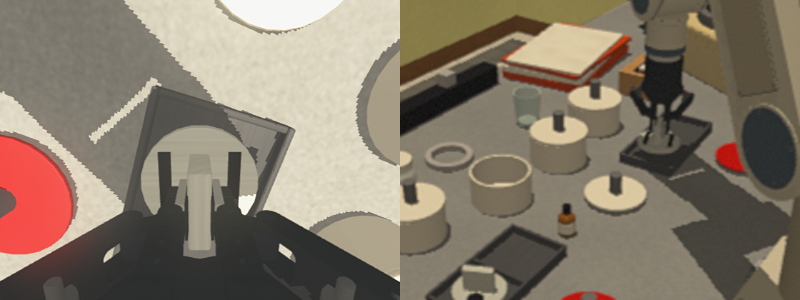

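The bar-tag chuck is over the tray's near half. I'll set it down, release, and return to the parked lid.

Call:
{"op": "carry_out", "data": {"targets": [[-0.002,0.002,0.015,0],[-0.002,0.002,0.025,0],[-0.002,0.002,0.0255,0],[-0.002,0.002,0.0255,0]]}}

```text
clock: 31.78
eef_pos: [0.432, -0.2256, 0.048]
ee_rot: [-180.0, -0.0, 111.8]
wrist_force: [-0.3, -0.9, -2.2]
finger_gap: 0.147
finger_force: 78.8
```

Call:
{"op": "carry_out", "data": {"targets": [[0,0,0,0],[0,0,0,0],[0,0,0,0]], "jaw": -0.3}}

```text
clock: 32.15
eef_pos: [0.4322, -0.2257, 0.0482]
ee_rot: [180.0, 0.0, 111.8]
wrist_force: [-1.1, -0.6, 0.2]
finger_gap: 0.65
finger_force: 0.0
```

Call:
{"op": "carry_out", "data": {"targets": [[0,0,-0.05,0],[0,0,-0.1,0],[0.05,0.017,-0.13,0],[0.1,0.033,-0.13,0],[0.15,0.05,-0.13,0]]}}

```text
clock: 32.78
eef_pos: [0.4227, -0.0665, 0.1787]
ee_rot: [179.9, 0.1, 111.8]
wrist_force: [1.3, -0.0, -0.1]
finger_gap: 0.646
finger_force: 0.0
```

Call:
{"op": "carry_out", "data": {"targets": [[0.02,0.007,0,0],[0.02,0.007,0,0]]}}

```text
clock: 33.02
eef_pos: [0.4215, -0.0454, 0.1781]
ee_rot: [180.0, 0.0, 112.0]
wrist_force: [0.2, 0.8, 0.4]
finger_gap: 0.649
finger_force: 0.0
```

Run:
```python
from h import *
shift(.4191,-.0452,.041)
P=pose("wrist"); a=get_image("wrist"); cv2.imwrite("pics/w12.png",a)
e=w2px("wrist",(.4191,-.0452,.014),P); print(e,lid(a,*e))
c,R,o=pose("top");b=get_image("top");cv2.imwrite("pics/t12.png",b)
for s,ce in discs(b,300)[:8]: print(s,px2w("top",*ce,.014).round(4))
```

```text
pos [ 0.4215 -0.0454  0.1781] yaw 112.0 shift [ 0.0011 -0.0022  0.1371] twist 0
[275.95282069 199.20952465] [[275.20001220703125, 192.8000030517578, 61.79999923706055], [213.8000030517578, 159.8000030517578, 64.4000015258789]]
[177 165  34  33 812] [0.6533 0.2643 0.014 ]
[332 169  34  33 822] [ 0.6227 -0.2748  0.014 ]
[283 177  34  34 833] [ 0.598  -0.1033  0.014 ]
[233 185  29  27 638] [0.5878 0.0808 0.014 ]
[492 395  33  25 708] [-0.1475 -0.7774  0.014 ]
[533 394  27  26 619] [-0.1484 -0.9093  0.014 ]
```

Call:
{"op": "carry_out", "data": {"targets": [[0.004,-0.003,0.05,0],[0.004,-0.003,0.1,0],[0.004,-0.003,0.13,0],[0.004,-0.003,0.136,0],[0.004,-0.003,0.136,0]]}}

```text
clock: 33.75
eef_pos: [0.4177, -0.0446, 0.0421]
ee_rot: [-180.0, -0.0, 111.8]
wrist_force: [1.2, 0.3, -0.7]
finger_gap: 0.652
finger_force: 0.0
```

Call:
{"op": "carry_out", "data": {"targets": [[0,0,0,0],[0,0,0,0],[0,0,0,0],[0,0,0,0],[0,0,0,0]], "jaw": 1}}

```text
clock: 34.38
eef_pos: [0.4183, -0.0442, 0.0433]
ee_rot: [179.9, 0.1, 111.8]
wrist_force: [-1.1, -1.7, 10.0]
finger_gap: 0.257
finger_force: 77.8
```

Call:
{"op": "carry_out", "data": {"targets": [[0,0,-0.03,0],[0,0,-0.09,0],[0,0,-0.12,0],[0.013,0.053,-0.12,0],[0.026,0.106,-0.12,0]]}}

```text
clock: 35.0
eef_pos: [0.5076, 0.0202, 0.1639]
ee_rot: [179.8, 0.1, 111.8]
wrist_force: [0.8, 0.3, -1.7]
finger_gap: 0.254
finger_force: 78.7
```

Call:
{"op": "carry_out", "data": {"targets": [[0.01,0.05,0,0],[0.022,0.1,0,0],[0.022,0.1,0.03,0],[0.022,0.1,0.045,0],[0.022,0.1,0.045,0]]}}

```text
clock: 35.62
eef_pos: [0.5893, 0.0768, 0.116]
ee_rot: [-179.8, -0.0, 111.8]
wrist_force: [-0.4, 0.8, -0.2]
finger_gap: 0.26
finger_force: 78.8
```

Run:
```python
from h import *
shift(.5915,.0815,.098); s=get_state();print(s["finger_gap"],s["finger_force"],s["wrist_force"])
P=pose("wrist"); a=get_image("wrist"); cv2.imwrite("pics/w13.png",a)
p=s["eef_pos"]; e=w2px("wrist",(p[0],p[1],p[2]-.026),P); print("disc centre if knob at TCP",e,lid(a,*e))
```

```text
pos [0.5893 0.0768 0.116 ] yaw 111.8 shift [0.0035 0.0038 0.018 ] twist 0
0.2596306642359727 78.75221014022827 [-0.40981069  0.81456244 -0.20582441]
disc centre if knob at TCP [277.90498569 265.33990793] [[291.79998779296875, 285.79998779296875, 46.0], [251.1999969482422, 243.8000030517578, 82.5]]
```

Call:
{"op": "carry_out", "data": {"targets": [[0.0035,0.0038,0,0],[0.0035,0.0038,0.008,0],[0.0035,0.0038,0.014,0],[0.0035,0.0038,0.017,0],[0.0035,0.0038,0.017,0]]}}

```text
clock: 36.3
eef_pos: [0.5929, 0.0818, 0.0997]
ee_rot: [-180.0, -0.0, 111.8]
wrist_force: [-0.3, -0.0, -1.5]
finger_gap: 0.258
finger_force: 78.5
```

Run:
```python
from h import *
shift(.5915,.0815,.098); s=get_state();print(s["finger_gap"],s["finger_force"],s["wrist_force"],s["wrist_torque"])
```

```text
pos [0.5929 0.0818 0.0997] yaw 111.8 shift [ 0.0003 -0.0014  0.0017] twist 0
0.2575398429111076 78.48933219909668 [-0.34230043 -0.0465235  -1.45154241] [-0.00846222 -0.02889733  0.01320765]
```

Call:
{"op": "carry_out", "data": {"targets": [[0,0,0.0015,0],[0,0,0.0015,0]]}}

```text
clock: 36.55
eef_pos: [0.5931, 0.0818, 0.0993]
ee_rot: [180.0, 0.0, 111.8]
wrist_force: [-3.6, -0.4, 6.9]
finger_gap: 0.255
finger_force: 79.8
```

Call:
{"op": "carry_out", "data": {"targets": [[0,0,0,0],[0,0,0,0],[0,0,0,0]], "jaw": -0.6}}

```text
clock: 36.92
eef_pos: [0.593, 0.0818, 0.0983]
ee_rot: [-180.0, -0.0, 111.8]
wrist_force: [-0.6, -0.9, -0.5]
finger_gap: 0.798
finger_force: 0.0
```

Call:
{"op": "carry_out", "data": {"targets": [[0,0,-0.05,0],[0,0,-0.1,0],[0.04,0.032,-0.15,0],[0.08,0.064,-0.15,0],[0.12,0.096,-0.15,0]]}}

```text
clock: 37.55
eef_pos: [0.6386, 0.2307, 0.2501]
ee_rot: [179.8, 0.0, 111.8]
wrist_force: [0.3, -0.4, -0.6]
finger_gap: 0.802
finger_force: 0.0
```

Call:
{"op": "carry_out", "data": {"targets": [[0.021,0.0164,0,0],[0.021,0.0164,0,0]]}}

```text
clock: 37.8
eef_pos: [0.6449, 0.2564, 0.2479]
ee_rot: [-180.0, -0.0, 112.0]
wrist_force: [0.3, -0.6, 0.2]
finger_gap: 0.8
finger_force: 0.0
```

Run:
```python
from h import *
shift(.645,.2545,.095)
P=pose("wrist"); a=get_image("wrist"); cv2.imwrite("pics/w14.png",a)
for p in ((.645,.2545,.07),(.5915,.0815,.07)):
    e=w2px("wrist",p,P); print(e,lid(a,*e))
```

```text
pos [0.6449 0.2564 0.2479] yaw 112.0 shift [-0.0018 -0.0006  0.1529] twist 0
[277.7190162  198.79685437] [[279.79998779296875, 188.1999969482422, 59.79999923706055], [324.79998779296875, 290.20001220703125, 56.099998474121094]]
[174.12737247 322.56330656] [[171.8000030517578, 333.79998779296875, 59.400001525878906], [186.8000030517578, 294.79998779296875, 50.0]]
```

Call:
{"op": "carry_out", "data": {"targets": [[0.003,0,0.05,0],[0.003,0,0.1,0],[0.003,0,0.14,0],[0.003,0,0.152,0],[0.003,0,0.152,0]]}}

```text
clock: 38.48
eef_pos: [0.6438, 0.2565, 0.0964]
ee_rot: [-180.0, 0.0, 111.8]
wrist_force: [0.1, -0.0, -0.3]
finger_gap: 0.8
finger_force: 0.0
```

Call:
{"op": "carry_out", "data": {"targets": [[0,0,0,0],[0,0,0,0],[0,0,0,0],[0,0,0,0],[0,0,0,0]], "jaw": 1}}

```text
clock: 39.1
eef_pos: [0.6447, 0.2577, 0.0983]
ee_rot: [179.9, 0.0, 111.8]
wrist_force: [-0.3, 0.0, 7.0]
finger_gap: 0.262
finger_force: 78.2
```

Call:
{"op": "carry_out", "data": {"targets": [[0,0,-0.01,0],[0,0,-0.04,0],[0,0,-0.08,0],[0,0,-0.12,0],[0,0,-0.155,0]]}}

```text
clock: 39.72
eef_pos: [0.6438, 0.2574, 0.2538]
ee_rot: [179.9, -0.0, 111.8]
wrist_force: [0.6, 0.6, -1.4]
finger_gap: 0.26
finger_force: 78.4
```

Call:
{"op": "carry_out", "data": {"targets": [[-0.04,0,0,0],[-0.08,0,0,0],[-0.11,0,0,0],[-0.11,0,0,0],[-0.11,0,0,0]]}}

```text
clock: 40.35
eef_pos: [0.6845, 0.1555, 0.2517]
ee_rot: [180.0, -0.0, 111.8]
wrist_force: [-0.4, 0.5, -1.5]
finger_gap: 0.261
finger_force: 78.4
```

Run:
```python
from h import *
import pickle
P=pose("wrist"); a=get_image("wrist"); b=get_image("top"); pickle.dump(P,open("P15.pkl","wb"))
cv2.imwrite("pics/w15.png",a);cv2.imwrite("pics/t15.png",b)
v=np.vstack([cv2.resize(a[:200],(800,286),interpolation=cv2.INTER_CUBIC),cv2.resize(b[160:265,150:430],(800,300),interpolation=cv2.INTER_CUBIC)])
cv2.imwrite("pics/v15.png",v)
shift(.42,-.045,.06)
print(w2px("wrist",(.645,.2545,.064),P))
```

```text
pos [0.6843 0.1561 0.2516] yaw 111.9 shift [-0.0881 -0.3202  0.1916] twist 0
[278.4575242   81.14919359]
```

View pics/v15.png

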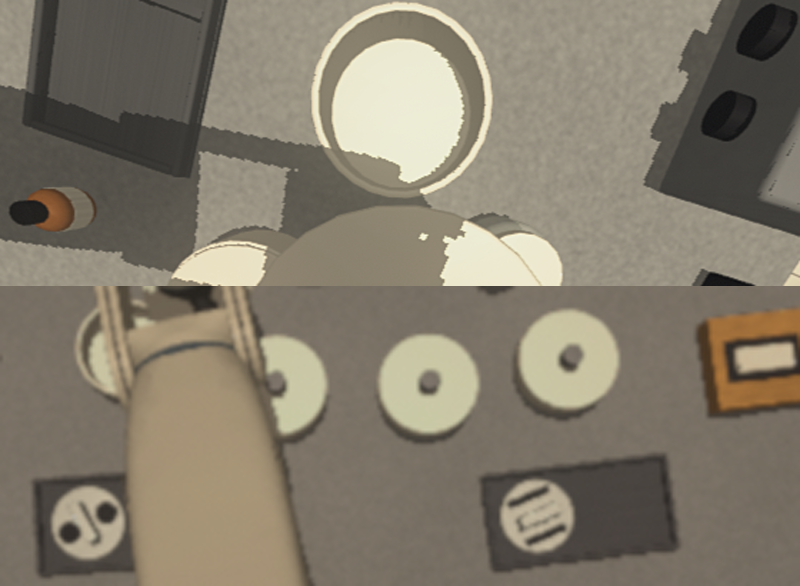

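Tub 1 is empty. Both chucks are in their nests and lids 2 to 4 look seated. I'll put lid 1 back and retreat.

Call:
{"op": "carry_out", "data": {"targets": [[0.04,0,0,0],[0.08,0,0,0],[0.11,0,0.02,0],[0.11,0,0.08,0],[0.11,0,0.13,0]]}}

```text
clock: 41.08
eef_pos: [0.6428, 0.2591, 0.1202]
ee_rot: [180.0, -0.0, 112.0]
wrist_force: [0.7, 0.8, -0.3]
finger_gap: 0.256
finger_force: 78.5
```

Call:
{"op": "carry_out", "data": {"targets": [[0,0,0.01,0],[0,0,0.02,0],[0,0,0.025,0],[0,0,0.026,0],[0,0,0.026,0]]}}

```text
clock: 41.7
eef_pos: [0.6451, 0.2579, 0.0984]
ee_rot: [179.8, -0.0, 111.8]
wrist_force: [-2.0, 0.2, 5.2]
finger_gap: 0.255
finger_force: 79.1
```

Run:
```python
from h import *
shift(.6447,.2577,.098); s=get_state();print(s["finger_gap"],s["finger_force"],s["wrist_force"],s["wrist_torque"])
```

```text
pos [0.6451 0.2579 0.0984] yaw 111.8 shift [-0.0001 -0.0004  0.0004] twist 0
0.25537400760645407 79.13384914398193 [-1.9956895   0.22145663  5.18975872] [-0.06030716  0.57540289  0.02457055]
```

Call:
{"op": "carry_out", "data": {"targets": [[0,0,0,0],[0,0,0,0],[0,0,0,0]], "jaw": -0.6}}

```text
clock: 42.08
eef_pos: [0.6441, 0.2573, 0.0957]
ee_rot: [180.0, 0.0, 111.8]
wrist_force: [0.0, 0.4, 0.2]
finger_gap: 0.802
finger_force: 0.0
```

Call:
{"op": "carry_out", "data": {"targets": [[0,0,-0.05,0],[0,0,-0.1,0],[0,0,-0.16,0],[-0.02,-0.05,-0.18,0],[-0.04,-0.1,-0.18,0]]}}

```text
clock: 42.7
eef_pos: [0.5662, 0.1827, 0.2778]
ee_rot: [179.7, 0.0, 111.9]
wrist_force: [0.2, 0.1, 0.1]
finger_gap: 0.802
finger_force: 0.0
```

Call:
{"op": "carry_out", "data": {"targets": [[-0.02,-0.05,0,0],[-0.04,-0.1,0,0],[-0.06,-0.15,0,0],[-0.08,-0.2,0,0],[-0.09,-0.215,0,0]]}}

```text
clock: 43.32
eef_pos: [0.3975, 0.0183, 0.2754]
ee_rot: [-180.0, -0.0, 111.8]
wrist_force: [0.4, -1.0, -0.4]
finger_gap: 0.799
finger_force: 0.0
```

Run:
```python
from h import *
print(get_state()["eef_pos"])
b=get_image("top");a=get_image("side");cv2.imwrite("pics/t16.png",b)
for s,ce in discs(b,300)[:8]: print(s,px2w("top",s[0]+s[2]/2-.5,s[1]+s[3]/2-.5,.07).round(4))
cv2.imwrite("pics/v16.png",np.vstack([cv2.resize(b[160:300,150:430],(600,300),interpolation=cv2.INTER_CUBIC),cv2.resize(a[150:300,130:430],(600,300),interpolation=cv2.INTER_CUBIC)]))
```

```text
[0.39752348 0.01826249 0.27536823]
[177 164  34  34 816] [0.6463 0.2554 0.07  ]
[332 169  34  33 820] [ 0.6156 -0.2666  0.07  ]
[283 177  34  34 832] [ 0.5916 -0.1004  0.07  ]
[230 179  34  34 842] [0.5901 0.0781 0.07  ]
[492 395  33  25 708] [-0.1271 -0.7547  0.07  ]
[533 394  27  26 616] [-0.1293 -0.8786  0.07  ]
```

View pics/v16.png

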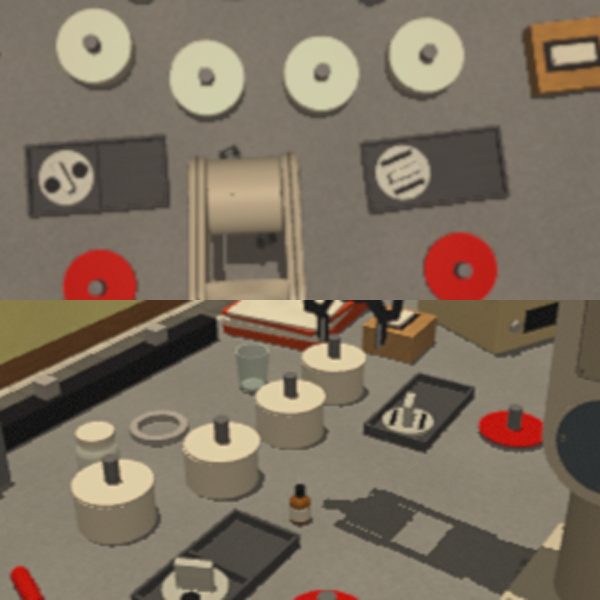

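All four lids are flat on their tubs: the disc centres match the start within one pixel. The round-tag chuck stands in the rack and the bar-tag chuck in the tray, and the bystanders in view (bottle, red look-alikes, ring, beaker, jar) have not moved.

```bash
python3 -c "from bench import *; print(sign_off())"
```

```text
the job is handed in; nothing more can be done
None
```

The job is handed in: I found two chucks and stood the round-tag one from tub 4 in the pass rack and the bar-tag one from tub 2 in the reject tray. Tubs 1 and 3 were empty, and all four lids are back down on their rims.

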